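Hook out the paint tray and line the jars up at the label reader

TASK

The paint tray has been shoved too far back under the desk riser to reach by hand: catch the steel loop on its front with the pull hook and, with the hook still in the loop, draw the tray almost wholly out, so that all the jars in it stand clear of the riser. Stand every jar upright on the reader's ledge with the middle of its paper label squarely facing the reader, and slide the emptied tray back under the riser until its front panel is level with the riser's front edge, leaving the loop sticking out. The hook must end up lying flat on its rubber mat; leave the brush pot, ink bottle and eraser alone.

Things in the scene. Friction and masses are not known exactly. Their poses are not given: they have to be found in the camera images.
- riser: Fixed low desk riser: top of parallel steel bars, plywood sides and back, open at the front and no floor (things slide on the table). Origin: table level, middle of the front edge (mouth). Its +x points inward; the mouth faces its -x. Inside 300 wide (y), 250 deep, 66 high; top bars 6 thick, 34 gaps (upper face at 72); side walls 12 thick
- tray: Loose wooden tray, 140 deep (x), 270 wide (y), about 0.35 kg, slides on the table; at the start inside the riser, x axes nearly parallel. Origin: centre of underside. Front panel: outer face at x = -70, 50 high, 6 thick; other walls 20 high, 6 thick; floor 4 thick. Jars stand in a row along y, about 90 apart, x 0 to 22. A steel loop stands out from the middle of the front panel (see tray_loop)
- tray_loop (a point): Middle of the eye of the tray loop (tray frame x -89, y 0, height 27). The loop, of 8 thick bar, lies in the upright x-z plane: horizontal bars at heights 8 and 46 joined by an upright post at x = -112. The eye is open sideways (along y): free from x -108 to -70 (panel) and from height 12 to 42
- tray_front (a point): Middle of the outer face of the tray's front panel (tray frame x -70, height 25)
- hook: Loose pull hook lying flat, mass about 0.12 kg. Origin: underside of the middle of its wooden handle (110 long in x, 32 wide, 26 high). A steel rod of 8 thickness, axis 13 above the underside, runs from the handle along +x to x = 200, there turns sideways to y = +34 and then 10 back (lip ending at x = 190). It balances about 20 ahead of the origin
- hook_crook (a point): The inside of the hook's bend, hook frame x 194, y 17, height 13, midway between rod and lip
- mat: Fixed black rubber mat for the hook, 340 (x) by 120 (y), 3 thick. Origin: centre of its underside; top at 3
- reader: Fixed label reader: grey block 320 long (y), 50 deep, 60 high with a dark window face; in front of it an aluminium ledge 320 long, 100 deep, 2 thick. Origin: table level, middle of the foot of the window face. The window faces its -x; the ledge runs from x = -100 to 0
- jar1: Loose upright paint jar, 50 diameter, 52 high with black lid, about 0.14 kg, weight mostly in its base, standing in the tray at the start (may be absent). Origin: centre of its underside. Its +x axis points out through the middle of its white paper label, which spans 80 degrees; a white paper seal strip 10 wide runs from the lid's centre to the rim on the label side
- jar2: Loose upright paint jar, 50 diameter, 52 high with black lid, about 0.14 kg, weight mostly in its base, standing in the tray at the start (may be absent). Origin: centre of its underside. Its +x axis points out through the middle of its white paper label, which spans 80 degrees; a white paper seal strip 10 wide runs from the lid's centre to the rim on the label side
- jar3: Loose upright paint jar, 50 diameter, 52 high with black lid, about 0.14 kg, weight mostly in its base, standing in the tray at the start (may be absent). Origin: centre of its underside. Its +x axis points out through the middle of its white paper label, which spans 80 degrees; a white paper seal strip 10 wide runs from the lid's centre to the rim on the label side
- jar1_label (a point): Middle of jar1's label, 25 from the jar's axis, 21 above its underside
- jar2_label (a point): Middle of jar2's label, 25 from the jar's axis, 21 above its underside
- jar3_label (a point): Middle of jar3's label, 25 from the jar's axis, 21 above its underside
- brush_pot: White ceramic pot, 72 diameter, 90 high; leave alone
- ink_bottle: Brown ink bottle, 44 diameter, 110 high; leave alone
- eraser: White eraser 55 x 24 x 14; leave alone
There are look-alikes about, which are no part of the job. Leave any yellow look-alike of the jar1 alone.

How it is judged:
By the outcome, as a careful person would: the job done as asked, in the order asked, and still so for the second after the job is handed in, with the robot touching nothing.
Of jar1, jar2, jar3 only 2 to 3 are there at a start; the rules pass over those that are not, and their reading is None.
At some moment in a run one of jar1, jar2, jar3, hook may be knocked a few centimetres aside while the robot is not near it.
It also fails if it takes over 210 s, if anything falls off the work surface, if the arm or the gripper's body presses on something with over 40 N, if the wrist force passes 120 N, or if a joint passes its speed limit or range.

ROBOT

A 6-joint arm with a two-finger parallel gripper is mounted at the origin on the work surface. World frame = base frame: x ahead of the robot, y to its left, z up, the work surface at z = 0. Lengths are in m, angles in rad, forces in N, time in s.
With the tool pointing down it reaches from about 0.325 to 0.75 m from the base axis. Payload 7.6 kg.
Tool frame: the origin (TCP) lies on the centre line of the jaws, within the pads' length; the fingertips stand ctrl.tip_reach ahead of it and the grasp point (between the pads) lies 3 mm ahead of it (ctrl.tip_reach is the distance from the TCP to the fingertips, in m); z points along the fingers, y is the line along which they close (so a half turn about z gives the same grasp; the last joint's range is limited). The gripper opens to 85 mm and grips with 20 to 120 N. Pads are 22 mm wide; open, the fingers measure 114 mm over their backs; the gripper's body (76 mm by 85 mm) begins 54 mm behind the grasp point. The pads swing forward as they close: fully open they stand 13 mm farther back than shut.
Start: joints at [-1.232, 0.052, 1.401, -0, 1.689, -0.07], TCP at [0.209, -0.482, 0.253] pointing down, gripper open.
Joint ranges: [-2.9, 2.9], [-0.91, 2.17], [0.12, 2.37], [-1.06, 4.2], [0.26, 2.73], [-2.93, 2.93]. Speed limits (rad/s): [2.57, 2.57, 3.01, 3.14, 3.14, 3.14].

INTERFACE

Orientations are given as a unit quaternion [w, x, y, z].
In Python, from cell import telemetry, grab_frame, calibration, sign_off, nets, ctrl gives the robot as it stands.
- The arm moves only by the tool apply_moves, never from a script. Its argument "increments" is a list that holds one entry, the list of rows, each a list of 7 numbers: the opening, from -1 (shut) to 1 (fully open), so that 0 is half open, then the shift along the tool's x, y, z in cm, then the turn, a rotation vector about the tool's x, y, z in rad. A call has 1 to 12 rows; each row is the pose to reach, as a shift and turn from the pose commanded when the call began, along the tool's axes at that moment; what a row does not reach only later rows make up. A row lasts 1/8 s, in which the tool goes at most 62.5 mm and 10.7 degrees, less where a joint would pass 70% of its speed; a pose out of reach is approached as far as the arm can. A call with a gripper value outside its range is refused whole. The fingers move at their own pace and stop on an object; the grip force is fixed at half the most. Time passes only in rows, so rows that repeat a pose let the fingers close. It gives the time, the measured TCP pose, the force, the opening and the grip force at its end, in the units of the state.
- telemetry.read_state(): the state, without advancing time (a new reading comes with each control period).
- grab_frame(name): name is "side" or "top"; returns (picture, depth): 420x560x3 uint8, red, green, blue; 420x560 float32, m along the optical axis (not along the pixel's ray), 0 where there is no reading.
- calibration(name): a dict with "fov_y" (degrees; the focal length in pixels is half the picture's height over the tangent of half this angle, whatever the lens; pixels are square), "cx", "cy" (the principal point, pixels), "rvec" (rotation vector, rad) and "tvec" (3), from world to camera coordinates, as OpenCV has them. Camera axes: x right, y down, z forward; pixel columns grow to the right and rows downward; lengths in m; the calibration is good to about 2 mm. A picture is of the moment at which its call begins. calibration takes no time and is no camera call.
- sign_off(): hands the job in; it is judged then, once.
Trained networks look in the newest picture that a camera, given by its name, has taken for a name from the list of things; names that differ only in an ending like _2 or _b are one class to them, and where a whole thing is asked for, a point or a joint stands for the part that bears it (a point fixed in the world has none). Each returns a list of dicts, best first, with "p" (0 to 1); they miss things now and then, are a little off and sometimes report something else, mostly with a low value. They report only what shows in the picture. A call takes as long as a camera call. They do not tell look-alikes from the thing itself.
- nets.spot_in(camera, query): "bbox" ([left, top, right, bottom] as shares, 0 to 1, of the picture: columns of its width, rows of its height, round what is visible of it).
- nets.regions_of(camera, query): "mask" (420x560 bool, what is visible of it) and "bbox" ([left, top, right, bottom] as shares, 0 to 1, of the picture: columns of its width, rows of its height, round what is visible of it).
The state is a dict: "clock": time; "joints": joint angles; "qvel": joint speeds; "effort": joint torques, N m; "eef_pos": TCP position; "orientation": TCP orientation; "contact_force": force on the tool from outside, world axes, zero at the start; "wrist_torque": the same for the moment, N m; "finger_gap": opening from 0.0 (shut) to 1.0 (fully open); "grip_force": force on a finger pad.
Only numpy, scipy, OpenCV 4.12 (cv2) and the standard library are available. Lean on these libraries where they do the work, as an engineer would, in place of code of your own. Each camera call takes 0.05 s, during which the arm holds its last target. There are 200 camera calls.

## Working session

There is one attempt and no reset: what is moved stays moved. The work goes in short steps, Python scripts to look and compute and a tool call to move; the robot and the scene stay as the last step left them, time stands still between calls to the robot, and variables do not carry over. Pictures are saved under pics/ and viewed, at most 14 in all, crops included, and the job is handed in when it is done.

Besides the shell and the picture viewer there is one more tool, called after "Emit:" as name(argument=value, ...), one argument or row to a line, values as JSON. apply_moves: Moves the arm, as the interface text tells. Its arguments: {"type":"object","properties":{"increments":{"type":"array"}},"required":["increments"]}

```bash
ls; mkdir -p pics
cat > h.py <<'E'
import numpy as np, cv2
from cell import telemetry, grab_frame, calibration, sign_off, nets, ctrl
from scipy.spatial.transform import Rotation as R
def cal(n):
    c=calibration(n); f=210/np.tan(np.radians(c['fov_y'])/2)
    return np.array([[f,0,c['cx']],[0,f,c['cy']],[0,0,1]]), R.from_rotvec(np.ravel(c['rvec'])).as_matrix(), np.ravel(c['tvec'])
def cloud(n,d):
    K,M,t=cal(n); v,u=np.mgrid[:420,:560]
    p=np.stack([(u-K[0,2])/K[0,0]*d,(v-K[1,2])/K[1,1]*d,d],-1)
    return (p-t)@M
def atz(n,u,v,z):
    K,M,t=cal(n); r=M.T@np.array([(u-K[0,2])/K[0,0],(v-K[1,2])/K[1,1],1]); c=-M.T@t
    return c+r*(z-c[2])/r[2]
def proj(n,p):
    K,M,t=cal(n); q=(M@np.asarray(p,float)+t); q=K@q; return q[:2]/q[2]
def save(n,name,crop=None,s=1):
    im,d=grab_frame(n); o=im[:,:,::-1]
    if crop: o=o[crop[1]:crop[3],crop[0]:crop[2]]
    cv2.imwrite('pics/'+name,cv2.resize(o,None,fx=s,fy=s,interpolation=cv2.INTER_CUBIC)); return im,d
def tool():
    s=telemetry.read_state(); q=s['orientation']; return np.array(s['eef_pos']), R.from_quat([q[1],q[2],q[3],q[0]]), s
E
python3 - <<'E'
from h import *
for n in('top','side'):
    im,d=save(n,n+'0.png',s=1.4); print(n,calibration(n))
p,r,s=tool(); print(p,r.as_matrix().round(3),s['finger_gap'],ctrl.tip_reach,s['clock'],s['contact_force'])
for q in['riser','tray','tray_loop','hook','hook_crook','mat','reader','jar1','jar2','jar3','eraser']:
    for n in('top','side'):
        print(q,n,[(round(x['p'],2),(np.array(x['bbox'])*[560,420,560,420]).round().tolist()) for x in nets.spot_in(n,q)][:5])
E
```

```text
pics
top {'fov_y': 45.417575025679554, 'cx': 287.6101880250375, 'cy': 204.38858990398356, 'rvec': array([ 2.11233693, -2.17603706,  0.12780151]), 'tvec': array([0.16698225, 0.64314477, 1.27467629])}
side {'fov_y': 56.85334244732807, 'cx': 276.192103950193, 'cy': 206.6721403369321, 'rvec': array([ 1.00921758, -2.31375322,  1.19989979]), 'tvec': array([0.52927695, 0.26707952, 0.88862385])}
[ 0.20863449 -0.48151547  0.25257745] [[ 0.918  0.398 -0.   ]
 [ 0.398 -0.918  0.001]
 [ 0.    -0.001 -1.   ]] 1.0023847619775663 0.022 0.1 [-0.82657955  0.47128391 -0.15424705]
riser top [(0.61, [139.0, 169.0, 248.0, 295.0])]
riser side [(0.64, [136.0, 200.0, 297.0, 342.0])]
tray top [(0.73, [162.0, 186.0, 238.0, 288.0])]
tray side [(0.97, [166.0, 229.0, 262.0, 309.0])]
tray_loop top [(0.57, [390.0, 128.0, 425.0, 161.0]), (0.56, [162.0, 185.0, 234.0, 287.0])]
tray_loop side [(0.65, [167.0, 228.0, 261.0, 305.0]), (0.15, [297.0, 144.0, 316.0, 173.0])]
hook top [(0.85, [356.0, 189.0, 384.0, 286.0])]
hook side [(0.62, [303.0, 182.0, 373.0, 224.0])]
hook_crook top [(0.79, [356.0, 186.0, 384.0, 284.0])]
h
[... 473 characters left out ...]
0, 311.0, 178.0, 349.0]), (0.73, [195.0, 254.0, 216.0, 284.0]), (0.65, [182.0, 236.0, 203.0, 262.0])]
jar2 top [(0.88, [108.0, 258.0, 134.0, 277.0]), (0.87, [181.0, 191.0, 205.0, 209.0]), (0.64, [176.0, 222.0, 198.0, 242.0])]
jar2 side [(0.79, [150.0, 311.0, 178.0, 349.0]), (0.73, [195.0, 254.0, 216.0, 284.0]), (0.65, [182.0, 236.0, 203.0, 262.0])]
jar3 top [(0.88, [108.0, 258.0, 134.0, 277.0]), (0.87, [181.0, 191.0, 205.0, 209.0]), (0.64, [176.0, 222.0, 198.0, 242.0])]
jar3 side [(0.79, [150.0, 311.0, 178.0, 349.0]), (0.73, [195.0, 254.0, 216.0, 284.0]), (0.65, [182.0, 236.0, 203.0, 262.0])]
eraser top [(0.63, [331.0, 141.0, 349.0, 148.0])]
eraser side [(0.64, [264.0, 180.0, 279.0, 184.0])]
```

View pics/top0.png

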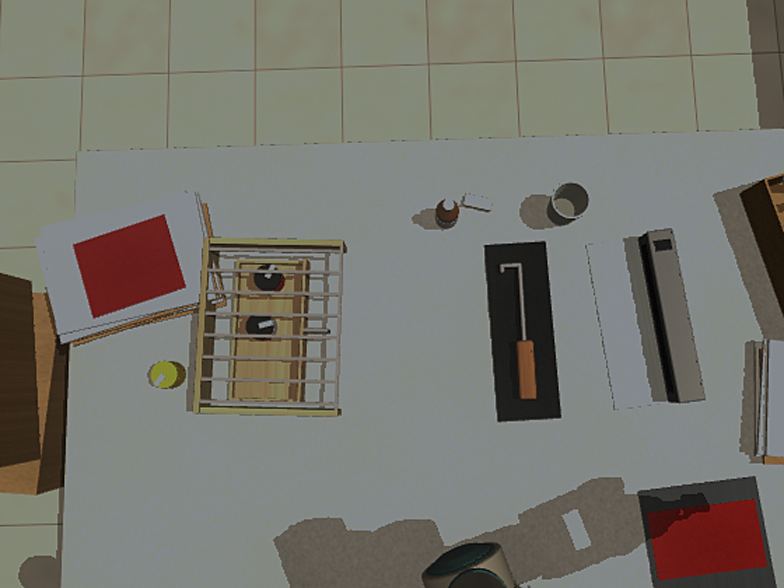

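View pics/side0.png

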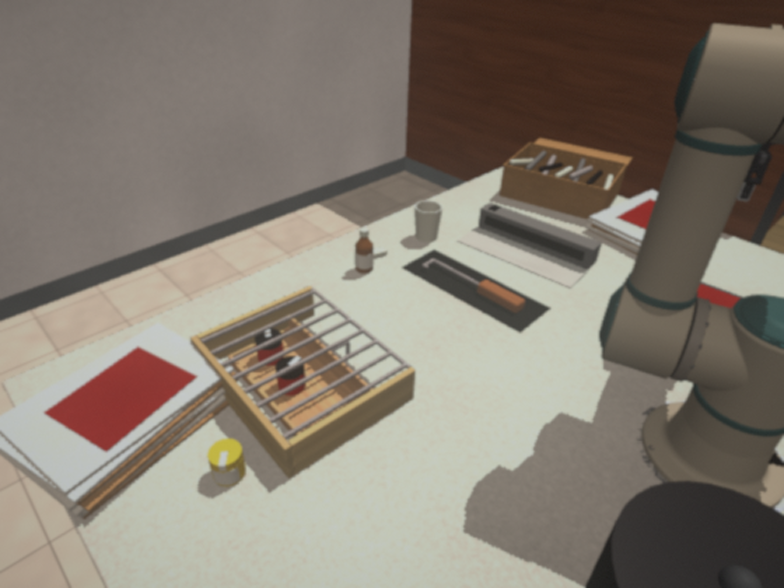

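Top view: two dark-lidded jars under the riser at about (192,199) and (186,233) of the 560-wide frame, with the yellow look-alike outside it. The loop sticks out toward the mouth at (232,236), the hook lies on the mat at (370,238), and the reader and its ledge are on the right.

```bash
cat > m.py <<'E'
from h import *
im,d=grab_frame('top'); P=cloud('top',d); ok=d>0
def rect(mask,nm):
    q=P[mask]; 
    if len(q)<5: print(nm,'few',len(q)); return
    r=cv2.minAreaRect((q[:,:2]*1000).astype(np.float32)); print(nm,len(q),'c',np.round(r[0],1),'size',np.round(r[1],1),'ang',round(r[2],2),'z',np.percentile(q[:,2],[5,50,95]).round(4)); return r
def box(x0,y0,x1,y1):
    m=np.zeros((420,560),bool); m[y0:y1,x0:x1]=1; return m&ok
z=P[...,2]
rect(box(135,165,255,300)&(z>.060)&(z<.085),'riser')
h=box(345,172,402,302)
rgb=im.astype(int); sat=rgb.max(-1)-rgb.min(-1)
rect(h&(z>.018)&(z<.035),'handle')
rect(h&(z>.011)&(z<.022)&(sat<40)&(rgb.sum(-1)>200),'rod')
dark=cv2.morphologyEx((h&(rgb.max(-1)<60)).astype(np.uint8),cv2.MORPH_CLOSE,np.ones((15,15)))>0
rect(dark,'mat')
rb=box(410,155,510,300)
rect(rb&(z>.05)&(z<.07),'readerblock')
# table z check
print('table',np.median(z[box(260,180,330,290)]))
# jars lids
for nm,b in(('jA',(170,185,212,215)),('jB',(170,220,205,247))):
    rect(box(*b)&(z>.045)&(z<.062)&(rgb.max(-1)<70),nm)
    rect(box(*b)&(z>.045)&(z<.062)&(rgb.min(-1)>130),nm+' strip')
rect(box(195,185,222,292)&(z>.04)&(z<.06)&(sat>25),'panel')
rect(box(219,225,240,247)&(z>.03)&(z<.06),'loop')
# rotation mesh of ledge by brightness
for n in(('top',(250,165,90,120)),):pass
cv2.imwrite('pics/a.png',cv2.resize(im[160:300,130:260,::-1],None,fx=5,fy=4.2*5/4.2*0+4.2,interpolation=cv2.INTER_CUBIC))
cv2.imwrite('pics/b.png',cv2.resize(im[160:300,340:510,::-1],None,fx=4.2,fy=4.2,interpolation=cv2.INTER_CUBIC))
E
python3 m.py
```

```text
riser 4368 c [587.6 409.4] size [291.4 337.3] ang 87.14 z [0.0621 0.0717 0.0763]
handle 683 c [561.7 -69.8] size [259.4  40.9] ang 5.04 z [0.0192 0.0277 0.0328]
rod 129 c [618.7 -73.3] size [149.2  38.5] ang 12.78 z [0.0152 0.0194 0.0216]
mat 5633 c [561.1  -2.5] size [339.3 269.2] ang 1.45 z [-0.0009  0.0041  0.0293]
readerblock 2530 c [ 579.4 -349.3] size [319.8  53. ] ang 6.16 z [0.055  0.0604 0.0647]
table 0.0005487434999476635
jA 227 c [670.4 402.7] size [49.  47.2] ang 25.98 z [0.0515 0.0564 0.0606]
jA strip 15 c [683.1 395.5] size [ 7.3 23.4] ang 61.92 z [0.0537 0.0558 0.06  ]
jB 202 c [577.2 417.4] size [42.2 51.1] ang 0.11 z [0.0513 0.0563 0.0599]
jB strip 29 c [583.8 405.2] size [ 8.2 23.5] ang 11.85 z [0.0509 0.0568 0.0604]
panel 227 c [574.1 364.6] size [ 58.7 263.2] ang 87.15 z [0.0427 0.05   0.055 ]
loop 51 c [570.6 310. ] size [39.  8.] ang 87.84 z [0.0422 0.0488 0.0528]
```

View pics/a.png

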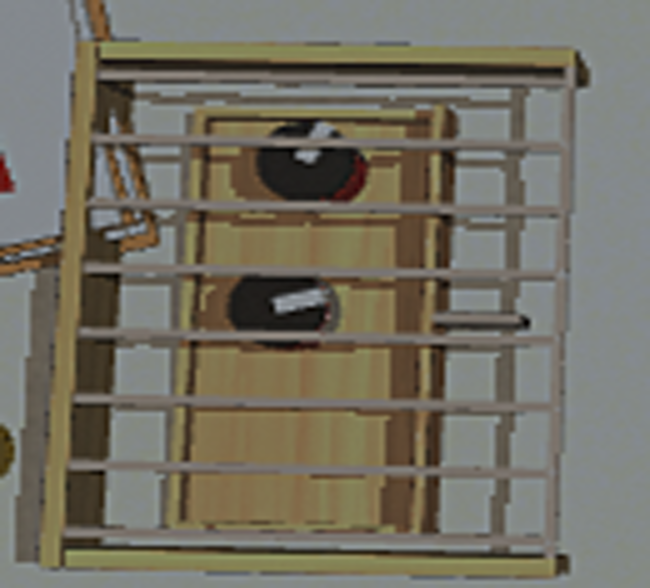

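View pics/b.png

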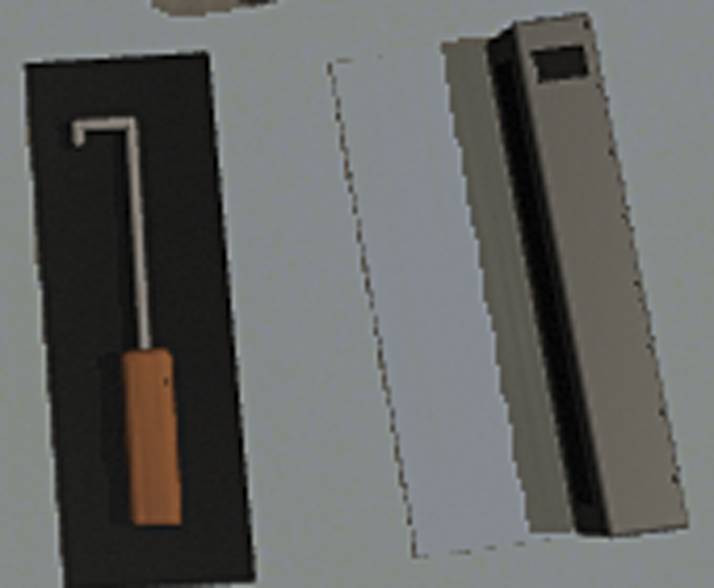

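Close-up: the loop (crop 440–530,320) is wholly inside the mouth. The hook points toward world +x with its lip toward +y, so it needs a quarter turn to the left.

```bash
cat > m2.py <<'E'
from h import *
im,d=grab_frame('top'); P=cloud('top',d); rgb=im.astype(int); sat=rgb.max(-1)-rgb.min(-1)
def box(x0,y0,x1,y1):
    m=np.zeros((420,560),bool); m[y0:y1,x0:x1]=1; return m
h=box(345,172,402,302)
def fit(m,z,nm):
    v,u=np.nonzero(m); q=np.array([atz('top',a,b,z)[:2]*1000 for a,b in zip(u,v)],np.float32)
    r=cv2.minAreaRect(q); c,s,e=cv2.fitLine(q,cv2.DIST_L2,0,.01,.01).ravel()[:2],0,0
    print(nm,len(q),np.round(r[0],1),np.round(r[1],1),'ang',round(r[2],2),'line',np.degrees(np.arctan2(c[1],c[0])).round(2)); return q
hd=h&(rgb[...,0]-rgb[...,2]>40)
fit(hd,.029,'handle')
inner=box(349,182,398,296)
rod=inner&(rgb.min(-1)>75)&~cv2.dilate(hd.astype(np.uint8),np.ones((3,3))).astype(bool)
q=fit(rod,.02,'rod all'); 
v,u=np.nonzero(rod); lo=(v>200)
m=rod.copy(); m[:196]=0; fit(m,.02,'shaft')
m=rod.copy(); m[194:]=0; q=fit(m,.02,'cross'); print(q.min(0),q.max(0))
L,n,st,ce=cv2.connectedComponentsWithStats((h&(rgb.max(-1)<60)).astype(np.uint8)); k=1+st[1:,4].argmax(); fit(n==k,.003,'mat')
# points (pixels from crop a/b)
A=lambda x,y,z:(atz('top',130+x/5,160+y/4.2,z)*1000).round(1)[:2]
print('mouth top wall',A(577,57,.072),'bot wall',A(557,562,.072),'back',A(80,45,.072),A(45,565,.072))
print('loop',A(440,321,.05),A(528,322,.05))
B=lambda x,y,z:(atz('top',340+x/4.2,160+y/4.2,z)*1000).round(1)[:2]
print('reader window top edge',B(515,22,.06),B(610,535,.06),'foot',B(487,38,.0),B(577,533,.0),'ledge',B(330,62,.002),B(415,557,.002))
E
python3 m2.py
```

```text
handle 471 [487.2 -77.7] [107.   29.5] ang 0.59 line 0.41
rod all 671 [555.3 -75.1] [127.  302.7] ang 86.7 line -27.44
shaft 522 [536.3 -74. ] [127.  264.7] ang 86.7 line -33.18
cross 132 [689.5 -93. ] [107.5  29.9] ang 88.21 line -86.92
[ 672.88416 -147.2009 ] [703.2491   -39.206097]Traceback (most recent call last):
  File "m2.py", line 18, in <module>
    L,n,st,ce=cv2.connectedComponentsWithStats((h&(rgb.max(-1)<60)).astype(np.uint8)); k=1+st[1:,4].argmax(); fit(n==k,.003,'mat')
                                                                                                              ~~~^^^^^^^^^^^^^^^^^
  File "m2.py", line 7, in fit
    v,u=np.nonzero(m); q=np.array([atz('top',a,b,z)[:2]*1000 for a,b in zip(u,v)],np.float32)
                                   ~~~^^^^^^^^^^^^^
  File "h.py", line 12, in atz
    K,M,t=cal(n); r=M.T@np.array([(u-K[0,2])/K[0,0],(v-K[1,2])/K[1,1],1]); c=-M.T@t
          ~~~^^^
  File "h.py", line 5, in cal
    c=calibration(n); f=210/np.tan(np.radians(c['fov_y'])/2)
ValueError: time passes only in moves, steps and waits
```

```bash
sed -i 's/^def cal(n):/import functools\n@functools.lru_cache\ndef cal(n):/' h.py
sed -i 's/^inner=.*/inner=box(354,184,376,245)/; s/rgb.min(-1)>75/rgb.min(-1)>70/; s/^L,n,st,ce=\(.*\); k=/_,n,st,ce=\1; k=/' m2.py
cat >> m2.py <<'E'
print('hook: handle end',B(157,525,.029),'front',B(149,350,.029),'rod near',B(146,345,.02),'rod corner',B(131,122,.02),'lip',B(76,124,.02),'lipend',B(80,143,.02))
print('mat',B(25,62,.003),B(208,52,.003),B(255,580,.003))
E
python3 m2.py
```

```text
handle 471 [487.2 -77.7] [107.   29.5] ang 0.59 line 0.41
rod all 160 [618.5 -68.9] [146.   38.4] ang 8.48 line 7.9
shaft 101 [606.6 -76.9] [120.6   5.8] ang 0.5 line 0.43
cross 54 [682.4 -59.1] [40.  13.6] ang 88.21 line 87.09
[674.97314 -79.05121] [689.4638   -39.206097]
mat 4947 [562.8 -76.4] [339.2 119.2] ang 1.8 line 1.56
mouth top wall [728.3 254.8] bot wall [420.6 270.2] back [744.3 514.6] [426.  529.3]
loop [568.6 331.3] [566.6 285.4]
reader window top edge [ 734.7 -312. ] [ 419.  -345.1] foot [ 737.  -313.6] [ 418.4 -346.7] ledge [ 724.  -210.6] [ 406.5 -243.7]
hook: handle end [431.6 -79. ] front [539.7 -79.6] rod near [543.4 -79.3] rod corner [685.8 -77.2] lip [685.6 -42.1] lipend [673.2 -44. ]
mat [730.1 -13.1] [ 732.9 -132. ] [ 395.1 -142.6]
```

```bash
cat >> h.py <<'E'
def plan(x,y,z,yaw,v=True):
    "target TCP in mm, tool pointing down, tool x at yaw deg"
    p,r,s=tool(); a=np.radians(yaw)
    T=R.from_matrix(np.array([[np.cos(a),np.sin(a),0],[np.sin(a),-np.cos(a),0],[0,0,-1]]))
    dd=np.array([x,y,z])/1000-p; w=(r.inv()*T).as_rotvec()
    print('at',(p*1000).round(1),'shift cm',(r.inv().apply(dd)*100).round(2),'turn',w.round(3),'rows',max(np.linalg.norm(dd)/.0625,np.degrees(np.linalg.norm(w))/10.7).round(1),'t',round(s['clock'],2))
E
python3 -c "
from h import *
plan(500,-78,100,0.45)"
```

```text
at [ 208.7 -481.7  253.3] shift cm [ 42.78 -25.47  15.33] turn [0.    0.    0.401] rows 8.3 t 1.35
```

Emit:
apply_moves(
  increments=[
    [[0.2,20,-12,0,0,0,0.2],[0.2,42.8,-25.5,10,0,0,0.4],[0.2,42.8,-25.5,15.3,0,0,0.4],[0.2,42.8,-25.5,15.3,0,0,0.4],[0.2,42.8,-25.5,15.3,0,0,0.4],[0.2,42.8,-25.5,15.3,0,0,0.4],[0.2,42.8,-25.5,15.3,0,0,0.4],[0.2,42.8,-25.5,15.3,0,0,0.4],[0.2,42.8,-25.5,15.3,0,0,0.4],[0.2,42.8,-25.5,15.3,0,0,0.4],[0.2,42.8,-25.5,15.3,0,0,0.4],[0.2,42.8,-25.5,15.3,0,0,0.4]],
  ],
)

```text
clock: 2.85
eef_pos: [0.5, -0.0787, 0.101]
orientation: [0.0, 1.0, 0.004, 0.001]
contact_force: [0.2, 0.9, 0.7]
finger_gap: 0.601
grip_force: 0.0
```

```bash
python3 -c "
from h import *
plan(500,-78,28,0.45)
save('side','s1.png',(230,60,480,260),3)"
```

```text
at [500.  -78.7 101. ] shift cm [-0.01 -0.07  7.3 ] turn [ 0.    -0.001 -0.001] rows 1.2 t 2.85
```

View pics/s1.png

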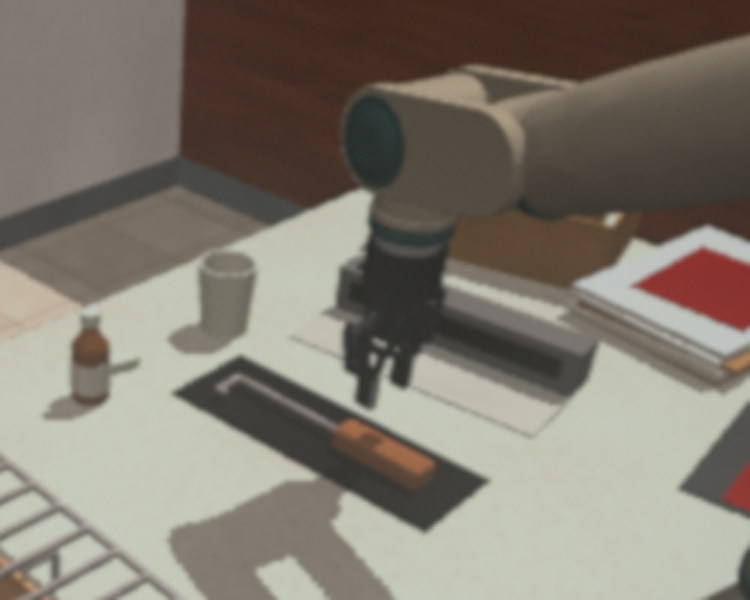

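The open fingers straddle the handle from above (around 385,390 and 385,450). I'll descend, close, then lift.

Emit:
apply_moves(
  increments=[
    [[0.2,0,-0.05,3.5,0,0,0],[0.2,0,-0.05,6.5,0,0,0],[0.2,0,-0.05,7.2,0,0,0],[0.2,0,-0.05,7.2,0,0,0],[-1,0,-0.05,7.2,0,0,0],[-1,0,-0.05,7.2,0,0,0],[-1,0,-0.05,7.2,0,0,0],[-1,0,-0.05,7.2,0,0,0],[-1,0,-0.05,7.2,0,0,0],[-1,0,-0.05,5.2,0,0,0],[-1,0,-0.05,0,0,0,0],[-1,0,-0.05,-3,0,0,0]],
  ],
)

```text
clock: 4.4
eef_pos: [0.5007, -0.0772, 0.1332]
orientation: [0.0, 1.0, 0.004, 0.002]
contact_force: [0.8, 0.6, -1.1]
finger_gap: 0.362
grip_force: 60.7
```

```bash
python3 -c "
from h import *
plan(612,50,133,87.3)"
```

```text
at [500.7 -77.2 133.2] shift cm [ 11.24 -12.62   0.04] turn [ 0.003 -0.002 -1.515] rows 8.1 t 4.4
```

Emit:
apply_moves(
  increments=[
    [[-1,1,-1,0,0,0,-0.15],[-1,2,-3,0,0,0,-0.3],[-1,4,-4,0,0,0,-0.45],[-1,5,-6,0,0,0,-0.6],[-1,7,-7,0,0,0,-0.75],[-1,8,-9,0,0,0,-0.9],[-1,9,-10,0,0,0,-1.05],[-1,10,-11,0,0,0,-1.2],[-1,11.2,-12.6,0,0,0,-1.35],[-1,11.2,-12.6,0,0,0,-1.515],[-1,11.2,-12.6,0,0,0,-1.515],[-1,11.2,-12.6,0,0,0,-1.515]],
  ],
)

```text
clock: 5.9
eef_pos: [0.6108, 0.0497, 0.1303]
orientation: [-0.0, 0.725, 0.689, -0.0]
contact_force: [-0.0, 0.8, 0.2]
finger_gap: 0.359
grip_force: 60.6
```

```bash
python3 -c "
from h import *
plan(612,50,40,87.3); plan(612,124,40,87.3)
im,d=save('top','t2.png',(130,150,400,300),2.9)
A=cloud('top',d)
q=A[(A[...,2]>.08)&(A[...,2]<.14)&(A[...,1]>.12)&(A[...,1]<.27)&(A[...,0]>.5)&(A[...,0]<.7)]
print(len(q)); 
for y in np.arange(.12,.27,.015):
    k=q[abs(q[:,1]-y)<.0075]; print(y.round(3),len(k),np.median(k,0).round(4) if len(k) else '', k[:,0].min().round(4) if len(k) else '',k[:,1].max() if len(k) else '')
"
```

```text
at [610.8  49.7 130.3] shift cm [0.04 0.11 9.03] turn [-0.     0.    -0.003] rows 1.4 t 5.9
at [610.8  49.7 130.3] shift cm [ 7.43 -0.26  9.03] turn [-0.     0.    -0.003] rows 1.9 t 5.9
213
0.12 9 [0.6131 0.1243 0.1184] 0.6104 0.12681270604373798
0.135 23 [0.6137 0.1365 0.1194] 0.6106 0.14164459041255545
0.15 24 [0.6149 0.1502 0.1192] 0.6112 0.15660643328298676
0.165 19 [0.6168 0.164  0.1184] 0.6117 0.17124854240843734
0.18 18 [0.6168 0.1799 0.1197] 0.6143 0.18608695558283592
0.195 18 [0.6174 0.1947 0.12  ] 0.6151 0.20105717185472097
0.21 18 [0.6182 0.2095 0.1195] 0.6152 0.21580469801255353
0.225 32 [0.6161 0.2266 0.1188] 0.5814 0.23176646525821437
0.24 51 [0.6016 0.2358 0.1189] 0.5817 0.24072384549330755
0.255 0   
0.27 1 [0.5682 0.2679 0.0806] 0.5682 0.267933344885884
```

View pics/t2.png

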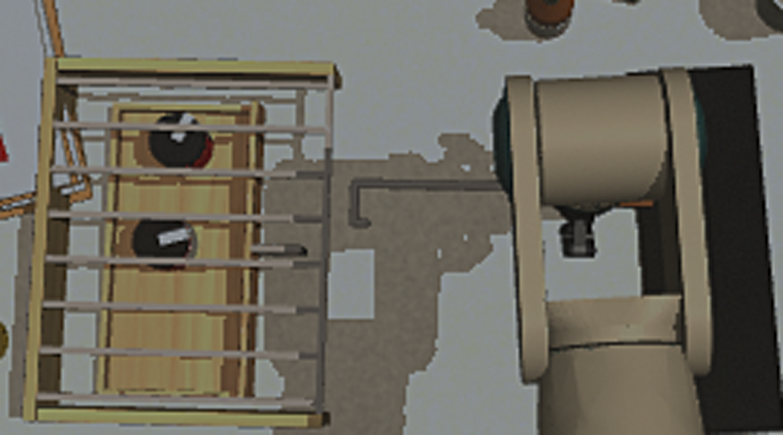

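The hook is level, points at the mouth, and its lip clears the loop on the +x side (lip at 360,220, loop at 300,250). Next: lower and advance.

Emit:
apply_moves(
  increments=[
    [[-1,0,0.2,4,0,0,0],[-1,0,0.2,8,0,0,0],[-1,0,0.2,8.9,0,0,0],[-1,1,0.2,8.9,0,0,0],[-1,3,0.2,8.9,0,0,0],[-1,5,0.2,8.9,0,0,0],[-1,6.5,0.2,8.9,0,0,0],[-1,7.4,0.2,8.9,0,0,0],[-1,7.4,0.2,8.9,0,0,0],[-1,7.4,0.2,8.9,0,0,0]],
  ],
)

```text
clock: 7.2
eef_pos: [0.6164, 0.1232, 0.0412]
orientation: [0.0, 0.724, 0.69, -0.0]
contact_force: [0.5, 0.7, -1.2]
finger_gap: 0.359
grip_force: 60.6
```

```bash
python3 -c "
from h import *
plan(577,124,41.5,87.3)
im,d=grab_frame('top'); im2,d2=grab_frame('side')
a=cv2.resize(im[190:270,150:270,::-1],None,fx=6,fy=6,interpolation=cv2.INTER_CUBIC)[:300]
b=cv2.resize(im2[210:310,170:290,::-1],None,fx=6,fy=6,interpolation=cv2.INTER_CUBIC)[:300]
cv2.imwrite('pics/t3.png',np.vstack([a,b]))"
```

```text
at [616.4 123.2  41.2] shift cm [-0.11 -3.94 -0.03] turn [-0.  0. -0.] rows 0.6 t 7.2
```

View pics/t3.png

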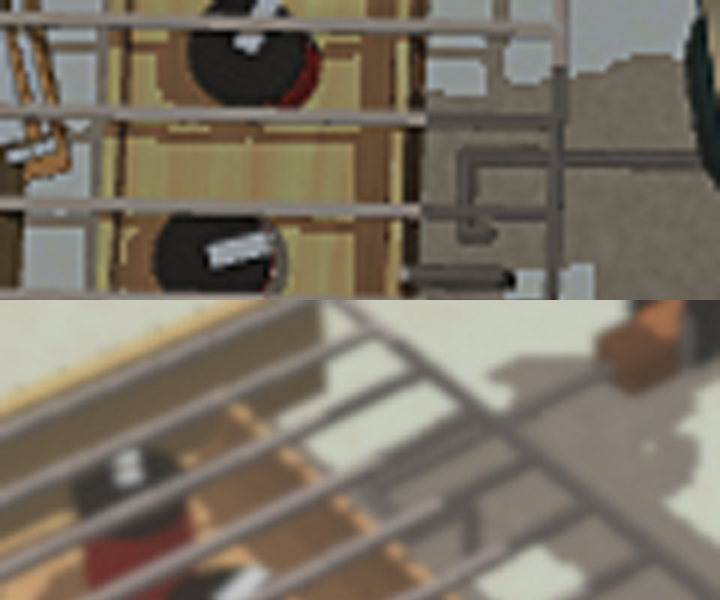

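The lip (480,235) sits just beside the loop (410–510,275) but close to the post. I'll go 8 mm deeper, then 37 mm sideways through the eye, then pull back gently.

Emit:
apply_moves(
  increments=[
    [[-1,0.8,0,0,0,0,0],[-1,0.8,0,0,0,0,0],[-1,0.8,-1,0,0,0,0],[-1,0.8,-2,0,0,0,0],[-1,0.8,-3,0,0,0,0],[-1,0.8,-3.7,0,0,0,0],[-1,0.8,-3.7,0,0,0,0],[-1,0.8,-3.7,0,0,0,0]],
  ],
)

```text
clock: 8.3
eef_pos: [0.5801, 0.1334, 0.0414]
orientation: [0.0, 0.724, 0.69, 0.0]
contact_force: [-0.2, -0.4, -1.1]
finger_gap: 0.363
grip_force: 60.6
```

```bash
python3 -c "
from h import *
print(tool()[0],tool()[2]['contact_force'])
im,d=grab_frame('top'); im2,d2=grab_frame('side')
a=cv2.resize(im[190:270,150:270,::-1],None,fx=6,fy=6,interpolation=cv2.INTER_CUBIC)[:330]
b=cv2.resize(im2[240:290,190:310,::-1],None,fx=6,fy=6,interpolation=cv2.INTER_CUBIC)[:270]
cv2.imwrite('pics/t4.png',np.vstack([a,b]))"
```

```text
[0.58006728 0.13336402 0.04144929] [-0.17582191 -0.42665254 -1.11242539]
```

View pics/t4.png

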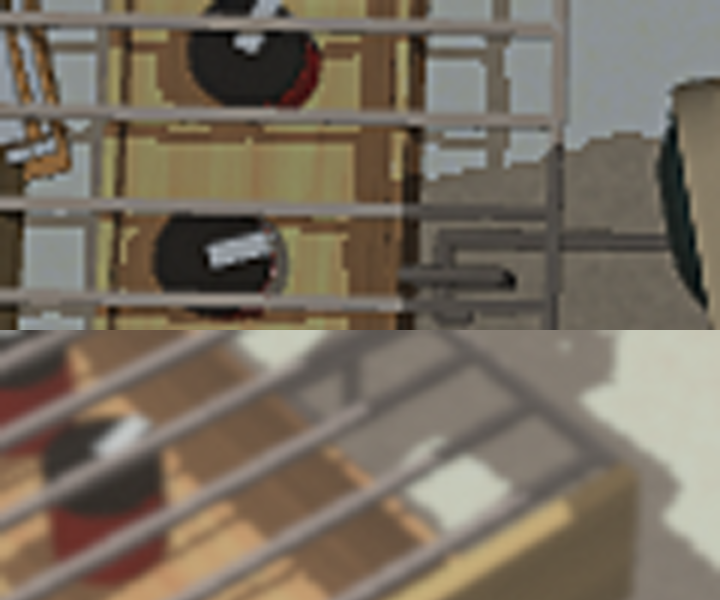

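The hook is in the eye: crosspiece at column 445, with rod and lip either side of the loop. Now the pull.

Emit:
apply_moves(
  increments=[
    [[-1,-0.8,0,0,0,0,0],[-1,-1.8,0,0,0,0,0],[-1,-2.6,0,0,0,0,0],[-1,-3.6,0,0,0,0,0],[-1,-4.8,0,0,0,0,0],[-1,-6.1,0,0,0,0,0],[-1,-7.4,0,0,0,0,0],[-1,-8.7,0,0,0,0,0],[-1,-10,0,0,0,0,0],[-1,-11,0,0,0,0,0],[-1,-11.6,0,0,0,0,0],[-1,-12,0,0,0,0,0]],
  ],
)

```text
clock: 9.9
eef_pos: [0.5742, 0.0133, 0.0413]
orientation: [-0.0, 0.724, 0.69, 0.0]
contact_force: [0.8, 4.6, -2.1]
finger_gap: 0.363
grip_force: 60.6
```

```bash
cat > tr.py <<'E'
from h import *
import sys
im,d=grab_frame('top'); P=cloud('top',d); rgb=im.astype(int); sat=rgb.max(-1)-rgb.min(-1); z=P[...,2]
print(tool()[0].round(4),tool()[2]['contact_force'],tool()[2]['clock'])
lids=[]
for x in nets.spot_in('top','jar1'):
    b=(np.array(x['bbox'])*[560,420,560,420]).round().astype(int); m=np.zeros(z.shape,bool); m[b[1]-2:b[3]+2,b[0]-2:b[2]+2]=1
    k=m&(z>.043)&(z<.064); 
    if k.sum()<20: print('jar?',x['p'],b); continue
    w=k&(rgb.min(-1)>120)&(sat<40); dk=k&(rgb.max(-1)<75)
    pts=[atz('top',u,v,(np.median(z[dk]) if dk.any() else .056))[:2]*1000 for v,u in zip(*np.nonzero(w|dk))]
    c,r=cv2.minEnclosingCircle(np.array(pts,np.float32)); s=np.array([atz('top',u,v,.056)[:2]*1000 for v,u in zip(*np.nonzero(w))])
    o=(round(x['p'],2),b.tolist(),'lid',np.round(c,1),'r',round(r,1),'z',np.median(z[k]).round(3),'cent',np.mean(pts,0).round(1))
    if len(s)>3:
        dv=s.mean(0)-c; l=cv2.fitLine(s.astype(np.float32),cv2.DIST_L2,0,.01,.01).ravel()[:2]; l*=np.sign(l@dv)
        o+=('n',len(s),'dir c',np.degrees(np.arctan2(dv[1],dv[0])).round(1),'dir line',np.degrees(np.arctan2(l[1],l[0])).round(1))
    print(*o)
E
python3 tr.py
```

```text
[0.5742 0.0129 0.0413] [-0.221065    1.17992315 -1.51146608] 9.95
0.93 [106, 260, 133, 279] lid [496.6 594.2] r 25.3 z 0.053 cent [488.4 600.5] n 33 dir c 143.2 dir line 140.5
0.82 [213, 225, 237, 245] lid [575.9 315.4] r 25.5 z 0.056 cent [575.  316.2] n 31 dir c -75.5 dir line -75.9
0.56 [221, 191, 243, 211] lid [664.9 299.7] r 25.8 z 0.057 cent [662.4 300.4] n 18 dir c -20.4 dir line -27.0
```

Emit:
apply_moves(
  increments=[
    [[-1,-0.6,0,0,0,0,0],[-1,-1.6,0,0,0,0,0],[-1,-2.8,0,0,0,0,0],[-1,-4,0,0,0,0,0],[-1,-5.2,0,0,0,0,0],[-1,-6.4,0,0,0,0,0],[-1,-7.6,0,0,0,0,0],[-1,-8.6,0,0,0,0,0],[-1,-9.2,0,0,0,0,0],[-1,-9.5,0,0,0,0,0],[-1,-9.5,0,0,0,0,0]],
  ],
)

```text
clock: 11.38
eef_pos: [0.5698, -0.0817, 0.0413]
orientation: [0.0, 0.724, 0.69, -0.0]
contact_force: [-0.1, 1.6, -1.3]
finger_gap: 0.358
grip_force: 60.6
```

```bash
python3 tr.py; python3 -c "
from h import *
save('top','t5.png',(130,150,400,300),2.9)"
```

```text
[ 0.5698 -0.0817  0.0414] [ 0.20046143  1.25606181 -0.46632962] 11.425
0.78 [252, 191, 275, 214] lid [660.8 205.4] r 25.6 z 0.056 cent [660.1 206.1] n 28 dir c -23.5 dir line -29.1
0.74 [108, 257, 132, 278] lid [496.  593.5] r 25.6 z 0.053 cent [488.7 598.6] n 33 dir c 138.8 dir line 140.5
0.71 [248, 224, 272, 245] lid [570.3 220.5] r 25.1 z 0.057 cent [570.4 221.1] n 30 dir c -72.8 dir line -73.8
```

View pics/t5.png

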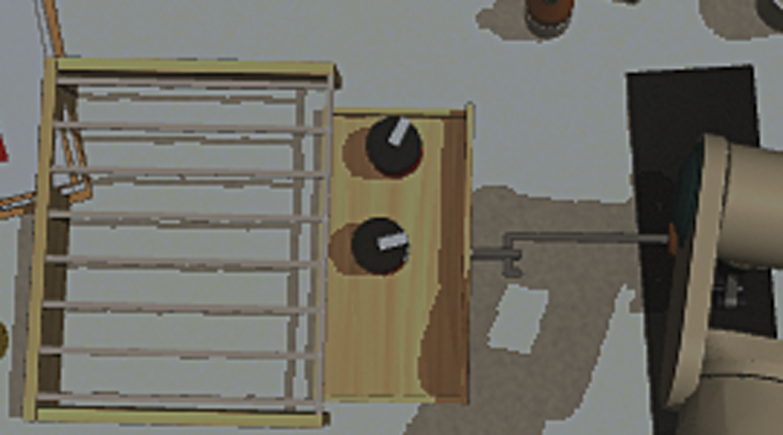

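The tray is out: both jars (395,145 and 380,245) clear the mouth bar at column 325, and the tray's back is still slightly inside. Now unhook.

Emit:
apply_moves(
  increments=[
    [[-1,0.6,0,0,0,0,0],[-1,1.2,0,0,0,0,0],[-1,1.2,0,0,0,0,0],[-1,1.2,1,0,0,0,0],[-1,1.2,2.2,0,0,0,0],[-1,1.2,3.4,0,0,0,0],[-1,1.2,3.9,0,0,0,0],[-1,1.2,3.9,0,0,0,0],[-1,0,3.9,0,0,0,0],[-1,-3,3.9,-2,0,0,0],[-1,-3,3.9,-7,0,0,0],[-1,-3,3.9,-9,0,0,0]],
  ],
)

```text
clock: 13.02
eef_pos: [0.6082, -0.1144, 0.1348]
orientation: [0.002, 0.724, 0.69, 0.001]
contact_force: [1.0, 0.6, -0.9]
finger_gap: 0.359
grip_force: 60.7
```

```bash
python3 -c "
from h import *
plan(501,-84,110,1.6);plan(501,-84,29.3,1.6)"; python3 tr.py
```

```text
at [ 608.2 -114.4  134.8] shift cm [  2.52 -10.87   2.42] turn [ 0.005 -0.003  1.495] rows 8.0 t 13.03
at [ 608.2 -114.4  134.8] shift cm [  2.53 -10.91  10.49] turn [ 0.005 -0.003  1.495] rows 8.0 t 13.03
[ 0.6088 -0.1141  0.1365] [0.84580353 0.55145682 0.89475795] 13.075
0.88 [108, 257, 132, 277] lid [495.6 593.3] r 25.8 z 0.052 cent [487.9 599.5] n 33 dir c 137.0 dir line 140.5
0.84 [257, 193, 277, 212] lid [660.3 205.1] r 25.9 z 0.056 cent [659.8 206.2] n 27 dir c -21.6 dir line -28.8
0.54 [251, 223, 270, 246] lid [570.4 220.4] r 25.1 z 0.057 cent [570.4 220.9] n 31 dir c -72.5 dir line -75.6
```

Emit:
apply_moves(
  increments=[
    [[-1,0,-1,0,0,0,0.15],[-1,0.5,-2,0,0,0,0.3],[-1,1,-3,0,0,0,0.45],[-1,1.5,-5,0,0,0,0.6],[-1,2,-6,0,0,0,0.75],[-1,2,-8,0,0,0,0.9],[-1,2.5,-9,0,0,0,1.05],[-1,2.5,-10,0,0,0,1.2],[-1,2.5,-10.9,1,0,0,1.35],[-1,2.5,-10.9,3,0,0,1.495],[-1,2.5,-10.9,6,0,0,1.495],[-1,2.5,-10.9,6,0,0,1.495]],
  ],
)

```text
clock: 14.62
eef_pos: [0.4969, -0.0823, 0.0672]
orientation: [-0.001, 1.0, 0.015, -0.004]
contact_force: [0.6, -0.3, -1.2]
finger_gap: 0.359
grip_force: 60.6
```

```bash
python3 -c "
from h import *
plan(501,-84,29.5,1.6)"
```

```text
at [496.9 -82.3  67.2] shift cm [0.44 0.19 3.76] turn [-0.002  0.008  0.002] rows 0.6 t 14.62
```

Emit:
apply_moves(
  increments=[
    [[-1,0,0,1,0,0,0],[-1,0,0,2,0,0,0],[-1,0,0,3,0,0,0],[-1,0,0,3,0,0,0],[-1,0,0,3,0,0,0]],
  ],
)

```text
clock: 15.25
eef_pos: [0.4998, -0.0831, 0.0416]
orientation: [0.0, 1.0, 0.014, 0.0]
contact_force: [-0.6, -0.8, -0.7]
finger_gap: 0.362
grip_force: 60.6
```

```bash
python3 -c "
from h import *
plan(501,-84,29.3,1.6)"
```

```text
at [499.8 -83.1  41.6] shift cm [0.11 0.09 1.23] turn [ 0.    -0.001  0.001] rows 0.2 t 15.25
```

Lower onto the mat, open, and rise.

Emit:
apply_moves(
  increments=[
    [[-1,0,0,0.7,0,0,0],[-1,0,0,1.1,0,0,0],[-1,0,0,1.2,0,0,0],[-1,0,0,1.2,0,0,0],[0,0,0,1.2,0,0,0],[0.2,0,0,1.2,0,0,0],[0.2,0,0,1.2,0,0,0],[0.2,0,0,-1,0,0,0],[0.2,0,0,-5,0,0,0],[0.2,0,0,-9,0,0,0],[0.2,0,0,-11,0,0,0],[0.2,0,0,-11,0,0,0]],
  ],
)

```text
clock: 16.75
eef_pos: [0.5004, -0.0833, 0.1528]
orientation: [0.0, 1.0, 0.014, 0.002]
contact_force: [-0.6, 0.3, -0.2]
finger_gap: 0.598
grip_force: 0.0
```

```bash
python3 tr.py; python3 -c "
from h import *
plan(570.4,220.5,150,90)
plan(570.4,220.5,150,30)
print(tool()[2]['joints'])"
```

```text
[ 0.4997 -0.0831  0.1511] [-0.48693722  0.3316484  -1.08235238] 16.8
0.84 [110, 255, 133, 280] lid [496.9 594.2] r 25.3 z 0.052 cent [488.8 599.8] n 33 dir c 143.9 dir line 140.5
0.7 [250, 225, 268, 247] lid [570.6 220.6] r 25.0 z 0.056 cent [570.6 221.2] n 30 dir c -73.3 dir line -76.3
0.54 [255, 191, 276, 214] lid [660.7 205.2] r 25.7 z 0.056 cent [660.  206.1] n 28 dir c -22.4 dir line -29.1
0.3 [312, 140, 326, 162] lid [781.4  62.3] r 20.9 z 0.056 cent [769.7  66.3]
at [499.2 -83.  150.2] shift cm [ 7.990e+00 -3.013e+01  2.000e-02] turn [-1.000e-03  1.000e-03 -1.542e+00] rows 8.3 t 16.85
at [499.2 -83.  150.2] shift cm [ 7.990e+00 -3.013e+01  2.000e-02] turn [-0.001  0.001 -0.495] rows 5.0 t 16.85
[-2.37643801e-01  5.77284933e-02  1.60259171e+00 -6.35697556e-05
  1.48259732e+00  1.30436767e+00]
```

```bash
python3 -c "
from h import *
plan(570.5,220.6,120,105)"
```

```text
at [499.2 -83.  150.2] shift cm [  8.   -30.14   3.02] turn [-1.000e-03  1.000e-03 -1.804e+00] rows 9.7 t 16.85
```

Emit:
apply_moves(
  increments=[
    [[0.6,1,-3,0,0,0,-0.18],[0.6,2,-6,0,0,0,-0.36],[0.6,3,-10,0,0,0,-0.54],[0.6,4,-14,0,0,0,-0.72],[0.6,5,-18,0,0,0,-0.9],[0.6,6,-22,0,0,0,-1.08],[0.6,7,-26,0,0,0,-1.26],[0.6,8,-30.1,1,0,0,-1.44],[0.6,8,-30.1,3,0,0,-1.62],[0.6,8,-30.1,3,0,0,-1.8],[0.6,8,-30.1,3,0,0,-1.8],[0.6,8,-30.1,3,0,0,-1.8]],
  ],
)

```text
clock: 18.35
eef_pos: [0.5707, 0.2199, 0.1206]
orientation: [-0.0, 0.612, 0.791, -0.0]
contact_force: [0.1, 0.2, -0.2]
finger_gap: 0.804
grip_force: 0.0
```

```bash
python3 -c "
from h import *
plan(570.5,220.6,37,105)"
```

```text
at [570.7 219.9 120.6] shift cm [0.07 0.   8.36] turn [-0.001  0.    -0.007] rows 1.3 t 18.35
```

Emit:
apply_moves(
  increments=[
    [[0.6,0,0,3,0,0,0],[0.6,0,0,6,0,0,0],[0.6,0,0,8.3,0,0,0],[0.6,0,0,8.3,0,0,0],[-1,0,0,8.3,0,0,0],[-1,0,0,8.3,0,0,0],[-1,0,0,8.3,0,0,0],[-1,0,0,8.3,0,0,0],[-1,0,0,7,0,0,0],[-1,0,0,3,0,0,0],[-1,0,0,-1,0,0,0],[-1,0,0,-1,0,0,0]],
  ],
)

```text
clock: 19.85
eef_pos: [0.5727, 0.2207, 0.1361]
orientation: [0.002, 0.61, 0.792, 0.003]
contact_force: [0.4, -0.5, -2.1]
finger_gap: 0.574
grip_force: 62.4
```

```bash
python3 -c "
from h import *
plan(512,-285,110,96); print(tool()[2]['joints'])"
```

```text
at [572.7 220.7 136.1] shift cm [-47.35 -18.78   2.44] turn [ 0.008 -0.001  0.153] rows 8.2 t 19.85
[ 3.07711305e-01  3.57757539e-01  1.28687124e+00 -7.20578720e-05
  1.48904593e+00  4.98390506e-02]
```

Emit:
apply_moves(
  increments=[
    [[-1,-4,-1.6,0,0,0,0],[-1,-9,-3.6,0,0,0,0.05],[-1,-14,-5.6,0,0,0,0.1],[-1,-19,-7.6,0,0,0,0.15],[-1,-25,-10,0,0,0,0.15],[-1,-31,-12.4,0,0,0,0.15],[-1,-37,-14.8,0,0,0,0.15],[-1,-42,-16.8,0,0,0,0.15],[-1,-46,-18.3,0,0,0,0.15],[-1,-47.4,-18.8,1,0,0,0.153],[-1,-47.4,-18.8,2,0,0,0.153],[-1,-47.4,-18.8,2,0,0,0.153]],
  ],
)

```text
clock: 21.35
eef_pos: [0.5096, -0.2842, 0.1092]
orientation: [-0.002, 0.668, 0.744, -0.0]
contact_force: [0.4, -0.6, -1.8]
finger_gap: 0.573
grip_force: 62.6
```

```bash
python3 -c "
from h import *
plan(512,-285,35.5,96)"
```

```text
at [ 509.6 -284.2  109.2] shift cm [-0.12  0.25  7.37] turn [-0.003 -0.003  0.002] rows 1.2 t 21.35
```

Emit:
apply_moves(
  increments=[
    [[-1,0,0.2,3,0,0,0],[-1,0,0.2,5,0,0,0],[-1,0,0.2,6.5,0,0,0],[-1,0,0.2,6.5,0,0,0],[-1,0,0.2,6.5,0,0,0]],
  ],
)

```text
clock: 21.98
eef_pos: [0.5126, -0.2862, 0.0473]
orientation: [0.001, 0.669, 0.743, 0.0]
contact_force: [0.6, -0.1, -1.5]
finger_gap: 0.577
grip_force: 62.6
```

```bash
python3 -c "
from h import *
plan(512,-285,35.5,96)"
```

```text
at [ 512.6 -286.2   47.3] shift cm [ 0.13 -0.04  1.18] turn [0.001 0.001 0.   ] rows 0.2 t 21.98
```

Emit:
apply_moves(
  increments=[
    [[-1,0,0,0.7,0,0,0],[-1,0,0,1.1,0,0,0],[-1,0,0,1.15,0,0,0],[-1,0,0,1.15,0,0,0],[0.5,0,0,1.15,0,0,0],[0.5,0,0,1.15,0,0,0],[0.5,0,0,1.15,0,0,0],[0.5,0,0,-2,0,0,0],[0.5,0,0,-7,0,0,0],[0.5,3,0,-11,0,0,0],[0.5,8,0,-11,0,0,0],[0.5,12,0,-11,0,0,0]],
  ],
)

```text
clock: 23.48
eef_pos: [0.4994, -0.1653, 0.1567]
orientation: [0.0, 0.669, 0.743, 0.0]
contact_force: [0.8, -0.4, -0.4]
finger_gap: 0.751
grip_force: 0.0
```

```bash
python3 tr.py; python3 -c "
from h import *
plan(660.5,205.4,120,134)"
```

```text
[ 0.499  -0.1614  0.1563] [ 2.49781402  2.06606924 -0.62886484] 23.525
0.84 [108, 259, 131, 278] lid [496.2 593.6] r 25.5 z 0.052 cent [487.8 598.9] n 32 dir c 140.1 dir line 140.8
0.71 [257, 191, 274, 212] lid [660.7 205.6] r 25.4 z 0.056 cent [659.9 206. ] n 27 dir c -23.5 dir line -28.1
at [ 499.3 -163.5  156.3] shift cm [34.93 20.02  3.66] turn [ 0.    -0.001 -0.659] rows 6.5 t 23.57
```

Emit:
apply_moves(
  increments=[
    [[0.6,3,2,0,0,0,-0.1],[0.6,8,4.5,0,0,0,-0.2],[0.6,14,8,0,0,0,-0.35],[0.6,20,11.5,0,0,0,-0.5],[0.6,26,15,0,0,0,-0.66],[0.6,31,18,0,0,0,-0.66],[0.6,34.9,20,2,0,0,-0.66],[0.6,34.9,20,3.6,0,0,-0.66],[0.6,34.9,20,3.6,0,0,-0.66],[0.6,34.9,20,3.6,0,0,-0.66]],
  ],
)

```text
clock: 24.82
eef_pos: [0.6623, 0.1998, 0.1215]
orientation: [0.001, 0.393, 0.92, 0.0]
contact_force: [0.2, 0.5, 1.1]
finger_gap: 0.8
grip_force: 0.0
```

```bash
python3 tr.py; python3 -c "
from h import *
plan(660.5,205.4,37.3,134)"
```

```text
[0.6624 0.1999 0.1221] [-1.27155965  1.25906171 -0.55833415] 24.875
0.65 [260, 207, 271, 213] lid [642.8 209.4] r 16.2 z 0.055 cent [642.1 209.8]
0.6 [105, 257, 131, 279] lid [496.2 594.5] r 25.5 z 0.052 cent [487.2 601.1] n 33 dir c 143.1 dir line 140.5
0.56 [441, 243, 468, 263] lid [ 512.1 -284. ] r 27.0 z 0.055 cent [ 511.2 -283.6] n 34 dir c -87.7 dir line -87.8
at [662.4 200.1 122.2] shift cm [0.53 0.21 8.49] turn [ 0.002  0.002 -0.005] rows 1.4 t 24.93
```

Emit:
apply_moves(
  increments=[
    [[0.6,0.5,0.2,3,0,0,0],[0.6,0.5,0.2,6,0,0,0],[0.6,0.5,0.2,8.4,0,0,0],[0.6,0.5,0.2,8.4,0,0,0],[-1,0.5,0.2,8.4,0,0,0],[-1,0.5,0.2,8.4,0,0,0],[-1,0.5,0.2,8.4,0,0,0],[-1,0.5,0.2,8.4,0,0,0],[-1,0.5,0.2,7,0,0,0],[-1,0.5,0.2,3,0,0,0],[-1,0.5,0.2,-1,0,0,0],[-1,0.5,0.2,-1,0,0,0]],
  ],
)

```text
clock: 26.42
eef_pos: [0.6615, 0.2071, 0.1359]
orientation: [0.003, 0.392, 0.92, 0.003]
contact_force: [-0.5, 0.7, -1.9]
finger_gap: 0.576
grip_force: 62.3
```

```bash
python3 -c "
from h import *
plan(631.5,-273,110,76)"
```

```text
at [661.5 207.1 135.9] shift cm [-32.53 -35.44   2.45] turn [ 0.009 -0.     1.01 ] rows 7.7 t 26.43
```

Emit:
apply_moves(
  increments=[
    [[-1,-3,-3.2,0,0,0,0.1],[-1,-6,-6.5,0,0,0,0.25],[-1,-9.5,-10.3,0,0,0,0.4],[-1,-13.5,-14.7,0,0,0,0.55],[-1,-17.5,-19,0,0,0,0.7],[-1,-21.5,-23.4,0,0,0,0.85],[-1,-25.5,-27.8,0,0,0,1],[-1,-29,-31.6,0,0,0,1.01],[-1,-32,-34.9,0,0,0,1.01],[-1,-32.5,-35.4,2,0,0,1.01],[-1,-32.5,-35.4,2,0,0,1.01],[-1,-32.5,-35.4,2,0,0,1.01]],
  ],
)

```text
clock: 27.92
eef_pos: [0.6297, -0.2715, 0.1098]
orientation: [-0.001, 0.788, 0.616, -0.0]
contact_force: [-0.4, -0.6, -1.8]
finger_gap: 0.577
grip_force: 62.4
```

```bash
python3 -c "
from h import *
plan(631.5,-273,35.5,76)"
```

```text
at [ 629.7 -271.5  109.8] shift cm [-0.11  0.22  7.43] turn [-0.001 -0.001  0.001] rows 1.2 t 27.93
```

Emit:
apply_moves(
  increments=[
    [[-1,0,0.1,3,0,0,0],[-1,0,0.1,5,0,0,0],[-1,0,0.1,6.5,0,0,0],[-1,0,0.1,6.5,0,0,0],[-1,0,0.1,6.5,0,0,0]],
  ],
)

```text
clock: 28.55
eef_pos: [0.631, -0.2736, 0.0465]
orientation: [0.001, 0.788, 0.615, 0.0]
contact_force: [-0.1, 0.9, -1.1]
finger_gap: 0.576
grip_force: 62.4
```

```bash
python3 -c "
from h import *
plan(631.5,-273,35.5,76)"
```

```text
at [ 631.  -273.6   46.5] shift cm [0.07 0.03 1.1 ] turn [ 0.002  0.    -0.001] rows 0.2 t 28.55
```

Emit:
apply_moves(
  increments=[
    [[-1,0,0,0.7,0,0,0],[-1,0,0,1,0,0,0],[-1,0,0,1.1,0,0,0],[-1,0,0,1.1,0,0,0],[0.5,0,0,1.1,0,0,0],[0.5,0,0,1.1,0,0,0],[0.5,0,0,1.1,0,0,0],[0.5,0,0,-2,0,0,0],[0.5,0,0,-7,0,0,0],[0.5,3,0,-11,0,0,0],[0.5,8,2,-11,0,0,0],[0.5,13,5,-11,0,0,0]],
  ],
)

```text
clock: 30.05
eef_pos: [0.7113, -0.1587, 0.1567]
orientation: [0.001, 0.789, 0.615, 0.001]
contact_force: [0.6, -1.1, -0.8]
finger_gap: 0.753
grip_force: 0.0
```

```bash
python3 -c "
from h import *
plan(545,20,150,88)"
```

```text
at [ 711.3 -158.7  156.7] shift cm [ 13.28 -20.48   0.63] turn [ 0.002  0.    -0.211] rows 3.9 t 30.05
```

Emit:
apply_moves(
  increments=[
    [[0.2,3,-5,0,0,0,-0.05],[0.2,7,-10,0,0,0,-0.15],[0.2,11,-16,0,0,0,-0.21],[0.2,13.3,-20.5,0,0,0,-0.21],[0.2,13.3,-20.5,0,0,0,-0.21],[0.2,13.3,-20.5,0,0,0,-0.21]],
  ],
)

```text
clock: 30.8
eef_pos: [0.5445, 0.0191, 0.156]
orientation: [0.001, 0.719, 0.695, 0.0]
contact_force: [-0.4, -0.8, 0.4]
finger_gap: 0.603
grip_force: 0.0
```

```bash
python3 tr.py
python3 - <<'E'
from h import *
im,d=grab_frame('top'); im2,d2=grab_frame('side')
a=cv2.resize(im[165:300,240:500,::-1],None,fx=3,fy=3,interpolation=cv2.INTER_CUBIC)
b=cv2.resize(im2[140:210,320:450,::-1],None,fx=2.7,fy=2.7,interpolation=cv2.INTER_CUBIC)
c=np.zeros((b.shape[0],a.shape[1],3),np.uint8); c[:,:b.shape[1]]=b
cv2.imwrite('pics/t6.png',np.vstack([a,c])); print(a.shape,b.shape)
P=cloud('top',d);z=P[...,2]
for y0 in np.arange(.06,.15,.01):
    q=P[(z>.035)&(z<.06)&(abs(P[...,1]-y0)<.005)&(P[...,0]>.5)&(P[...,0]<.62)]
    print(y0.round(3),len(q),np.median(q,0).round(4) if len(q) else '')
E
```

```text
[0.5449 0.0187 0.1559] [ 0.10414716  0.94811297 -0.24636227] 30.85
0.79 [432, 257, 459, 276] lid [ 472.7 -252.1] r 25.9 z 0.055 cent [ 472.7 -251.6] n 30 dir c -83.9 dir line -84.4
0.63 [312, 139, 329, 160] lid [782.2  62.2] r 20.9 z 0.052 cent [769.9  65.9]
0.55 [434, 199, 460, 220] lid [ 628.3 -273.2] r 26.9 z 0.055 cent [ 629.1 -272.2] n 31 dir c -81.9 dir line -83.7
(405, 780, 3) (189, 351, 3)
0.06 0 
0.07 0 
0.08 0 
0.09 3 [0.5602 0.0947 0.0487]
0.1 9 [0.5601 0.0999 0.052 ]
0.11 12 [0.5605 0.109  0.0515]
0.12 12 [0.5608 0.1193 0.051 ]
0.13 12 [0.561  0.1297 0.0503]
0.14 97 [0.5693 0.1422 0.0503]
```

View pics/t6.png

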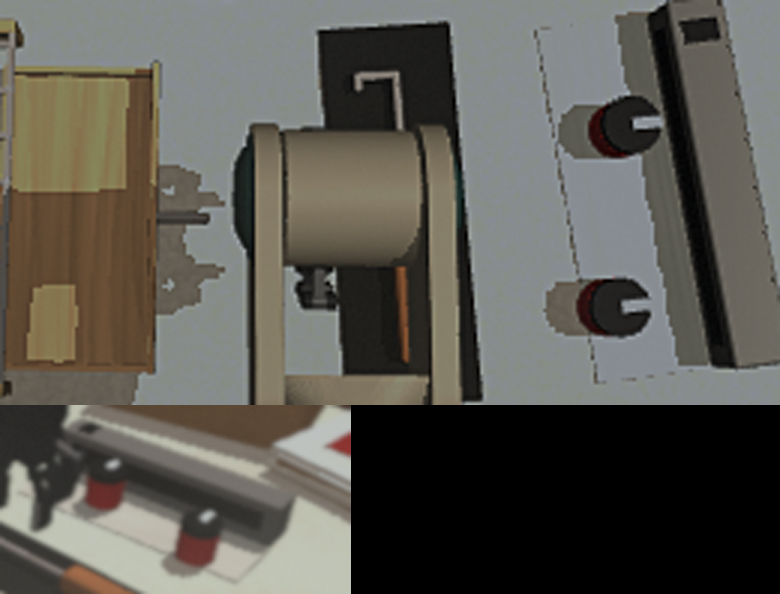

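Jar B has been knocked to (473,-252) and now overhangs the ledge's front edge. Its label still points to about -84°. Jar A is fine. I'll put jar B back first.

```bash
python3 -c "
from h import *
plan(472.7,-251.8,120,96)"
```

```text
at [544.7  18.4 155.4] shift cm [-27.27  -6.22   3.54] turn [ 0.     0.    -0.141] rows 4.5 t 31.0
```

Emit:
apply_moves(
  increments=[
    [[0.6,-5,-1.2,0,0,0,-0.14],[0.6,-11,-2.5,0,0,0,-0.14],[0.6,-17,-3.9,0,0,0,-0.14],[0.6,-23,-5.2,0,0,0,-0.14],[0.6,-27.3,-6.2,2,0,0,-0.14],[0.6,-27.3,-6.2,3.5,0,0,-0.14],[0.6,-27.3,-6.2,3.5,0,0,-0.14],[0.6,-27.3,-6.2,3.5,0,0,-0.14]],
  ],
)

```text
clock: 32.0
eef_pos: [0.4731, -0.2507, 0.1209]
orientation: [0.0, 0.669, 0.744, 0.0]
contact_force: [-0.1, 0.4, -0.1]
finger_gap: 0.803
grip_force: 0.0
```

```bash
python3 -c "
from h import *
plan(472.7,-251.8,35.5,96)"
```

```text
at [ 473.1 -250.7  120.9] shift cm [-0.1  -0.06  8.54] turn [0.001 0.    0.002] rows 1.4 t 32.0
```

Emit:
apply_moves(
  increments=[
    [[0.6,-0.1,0,3,0,0,0],[0.6,-0.1,0,6,0,0,0],[0.6,-0.1,0,8.4,0,0,0],[0.6,-0.1,0,8.4,0,0,0],[-1,-0.1,0,8.4,0,0,0],[-1,-0.1,0,8.4,0,0,0],[-1,-0.1,0,8.4,0,0,0],[-1,-0.1,0,8.4,0,0,0],[-1,-0.1,0,7,0,0,0],[-1,-2,2,6.4,0,0,0],[-1,-3.8,3.5,6.4,0,0,0],[-1,-3.8,3.5,6.4,0,0,0]],
  ],
)

```text
clock: 33.5
eef_pos: [0.5117, -0.2863, 0.057]
orientation: [0.001, 0.669, 0.743, -0.0]
contact_force: [-0.3, -0.2, -2.0]
finger_gap: 0.575
grip_force: 62.5
```

```bash
python3 -c "
from h import *
plan(512,-284.5,36.5,96)"
```

```text
at [ 511.7 -286.3   57. ] shift cm [0.18 0.05 2.05] turn [ 0.001  0.001 -0.   ] rows 0.3 t 33.5
```

Emit:
apply_moves(
  increments=[
    [[-1,0.1,0,1,0,0,0],[-1,0.1,0,1.8,0,0,0],[-1,0.1,0,2.05,0,0,0],[-1,0.1,0,2.05,0,0,0],[0.5,0.1,0,2.05,0,0,0],[0.5,0.1,0,2.05,0,0,0],[0.5,0.1,0,2.05,0,0,0],[0.5,0.1,0,-2,0,0,0],[0.5,0.1,0,-7,0,0,0],[0.5,5,0,-10,0,0,0],[0.5,11,0,-10,0,0,0],[0.2,17,0,-10,0,0,0]],
  ],
)

```text
clock: 35.0
eef_pos: [0.493, -0.1149, 0.1565]
orientation: [0.0, 0.669, 0.743, 0.0]
contact_force: [0.1, 1.1, -0.8]
finger_gap: 0.602
grip_force: 0.0
```

```bash
python3 -c "
from h import *
plan(560.4,109,110,88);plan(560.4,109,40,88)"
```

```text
at [ 493.  -114.9  156.5] shift cm [21.57  9.03  4.65] turn [0.001 0.    0.139] rows 3.8 t 35.0
at [ 493.  -114.9  156.5] shift cm [21.57  9.03 11.65] turn [0.001 0.    0.139] rows 4.2 t 35.0
```

Emit:
apply_moves(
  increments=[
    [[0,5,2,0,0,0,0.1],[0,11,4.6,0,0,0,0.139],[0,17,7.1,2,0,0,0.139],[0,21.6,9,4.6,0,0,0.139],[0,21.6,9,4.6,0,0,0.139],[0,21.6,9,4.6,0,0,0.139],[0,21.6,9,4.6,0,0,0.139]],
  ],
)

```text
clock: 35.88
eef_pos: [0.5606, 0.1067, 0.1112]
orientation: [0.001, 0.72, 0.694, 0.001]
contact_force: [0.3, -0.2, 0.2]
finger_gap: 0.499
grip_force: 0.0
```

```bash
python3 tr.py; python3 -c "
from h import *
plan(560.4,109,42,88)"
```

```text
[0.5606 0.1066 0.1113] [-0.60488047  0.32575393  0.01316206] 35.925
0.97 [442, 244, 470, 263] lid [ 509.  -284.1] r 26.7 z 0.055 cent [ 509.8 -283.4] n 32 dir c -80.3 dir line -86.0
0.8 [108, 257, 132, 280] lid [496.  593.4] r 25.6 z 0.052 cent [488.8 600.3] n 33 dir c 138.4 dir line 140.5
at [560.6 106.7 111.3] shift cm [ 0.23 -0.04  6.93] turn [ 0.002 -0.    -0.001] rows 1.1 t 35.98
```

Emit:
apply_moves(
  increments=[
    [[0,0.1,0,3,0,0,0],[0,0.1,0,5.5,0,0,0],[0,0.1,0,6.9,0,0,0],[0,0.1,0,6.9,0,0,0],[-1,0.1,0,6.9,0,0,0],[-1,0.1,0,6.9,0,0,0],[-1,0.1,0,6.9,0,0,0],[-1,0.1,0,6.9,0,0,0],[-1,0.1,0,6.9,0,0,0],[-1,0.1,0,6.9,0,0,0]],
  ],
)

```text
clock: 37.22
eef_pos: [0.561, 0.1089, 0.0427]
orientation: [0.001, 0.719, 0.695, 0.001]
contact_force: [-1.3, -0.6, 6.5]
finger_gap: 0.072
grip_force: 58.7
```

Run:
```python
from h import *
im,d=grab_frame('top'); P=cloud('top',d);z=P[...,2]; rgb=im.astype(int); sat=rgb.max(-1)-rgb.min(-1)
print(tool()[2]['contact_force'],tool()[0])
# front panel top edge: for x bins, min y with z in .04-.058
for x0 in (.45,.48,.51,.6,.63,.66,.68):
    q=P[(abs(P[...,0]-x0)<.006)&(z>.04)&(z<.058)&(P[...,1]>.11)&(P[...,1]<.16)]; print(x0,len(q),q[:,1].min().round(4) if len(q) else '',np.median(q[:,1]).round(4) if len(q) else '')
# riser side walls: tops z .066-.078
for y0 in (.27,.3,.35,.4,.45,.5):
    q=P[(abs(P[...,1]-y0)<.008)&(z>.062)&(z<.08)]; print('wall',y0,[np.round([k[:,0].min(),k[:,0].max()],4).tolist() for k in (q[q[:,0]<.46],q[q[:,0]>.7]) if len(k)])
for x0 in (.43,.45,.5,.55,.6,.65,.7,.73,.735):
    q=P[(abs(P[...,0]-x0)<.006)&(z>.06)&(z<.08)&(P[...,1]>.2)]; print('mouth',x0,np.sort(q[:,1])[:4].round(4))
for c,b in(('tray',(.41,.73)),):
    q=P[(z>.01)&(z<.03)&(P[...,1]>.14)&(P[...,1]<.25)&(P[...,0]>.4)&(P[...,0]<.75)&(sat>25)]; print('tray side walls x',q[:,0].min(),q[:,0].max())
```

```text
[-0.84398048 -1.40418327  5.55471042] [0.56102052 0.10889641 0.04266673]
0.45 0  
0.48 3 0.1436 0.1437
0.51 10 0.1427 0.1441
0.6 0  
0.63 6 0.1366 0.1393
0.66 8 0.1357 0.1372
0.68 9 0.1351 0.1354
wall 0.27 [[0.4127, 0.4576], [0.7007, 0.7369]]
wall 0.3 [[0.4132, 0.4385], [0.7123, 0.7375]]
wall 0.35 [[0.417, 0.44], [0.715, 0.7391]]
wall 0.4 [[0.4184, 0.444], [0.7175, 0.7433]]
wall 0.45 [[0.4224, 0.4452], [0.7198, 0.7444]]
wall 0.5 [[0.4239, 0.4468], [0.7019, 0.7467]]
mouth 0.43 [0.2734 0.2736 0.2737 0.2741]
mouth 0.45 [0.2708 0.2708 0.2709 0.2712]
mouth 0.5 [0.2695 0.2696 0.2698 0.2702]
mouth 0.55 [0.266  0.2663 0.2664 0.2664]
mouth 0.6 [0.2633 0.2634 0.2635 0.2635]
mouth 0.65 [0.2622 0.2623 0.2624 0.2633]
mouth 0.7 [0.2582 0.2587 0.2588 0.2588]
mouth 0.73 [0.2564 0.2566 0.2569 0.2581]
mouth 0.735 [0.2564 0.2569 0.2581 0.2582]
tray side walls x 0.430417333721884 0.7017199661727508
```

```bash
python3 -c "
from h import *
plan(573.3,234,43,88)"
```

```text
at [561.  108.9  42.7] shift cm [12.55  0.8  -0.03] turn [ 0.002 -0.     0.001] rows 2.0 t 37.27
```

Emit:
apply_moves(
  increments=[
    [[-1,1,0,0,0,0,0],[-1,2.2,0.1,0,0,0,0],[-1,3.5,0.3,0,0,0,0],[-1,5,0.5,0,0,0,0],[-1,6.5,0.7,0,0,0,0],[-1,8,0.8,0,0,0,0],[-1,9.5,0.8,0,0,0,0],[-1,10.8,0.8,0,0,0,0],[-1,11.6,0.8,0,0,0,0],[-1,12,0.8,0,0,0,0],[-1,12,0.8,0,0,0,0],[-1,12,0.8,0,0,0,0]],
  ],
)

```text
clock: 38.78
eef_pos: [0.5732, 0.2281, 0.0427]
orientation: [0.001, 0.719, 0.695, 0.001]
contact_force: [0.9, -3.5, 5.0]
finger_gap: 0.073
grip_force: 58.7
```

Run:
```python
from h import *
im,d=grab_frame('top'); P=cloud('top',d);z=P[...,2]
print(tool()[2]['contact_force'],tool()[0])
o=cv2.resize(im[165:300,225:325,::-1],None,fx=4.4,fy=4.4,interpolation=cv2.INTER_CUBIC)
im2,_=grab_frame('side'); o2=cv2.resize(im2[200:335,190:290,::-1],None,fx=3.5,fy=4.4,interpolation=cv2.INTER_CUBIC)
cv2.imwrite('pics/t7.png',np.hstack([o,o2]))
for x0 in (.45,.48,.51,.54,.6,.63,.66,.69):
    q=P[(abs(P[...,0]-x0)<.006)&(z>.04)&(z<.058)&(P[...,1]>.22)&(P[...,1]<.28)]; m=P[(abs(P[...,0]-x0)<.006)&(z>.06)&(z<.08)&(P[...,1]>.2)&(P[...,1]<.3)][:,1]
    print(x0,len(q),np.sort(q[:,1])[:3].round(4),np.sort(m)[:3].round(4))
```

```text
[-0.30783495 -2.51113202  5.70200478] [0.57325828 0.22810124 0.04266193]
0.45 0 [] []
0.48 10 [0.262  0.2624 0.2625] [0.2979]
0.51 10 [0.2615 0.2618 0.2618] [0.2677 0.2694 0.2695]
0.54 3 [0.2614 0.2641 0.2642] [0.2157 0.2158]
0.6 0 [] []
0.63 0 [] [0.2988]
0.66 10 [0.2565 0.2567 0.2568] [0.26   0.2601 0.2619]
0.69 9 [0.2541 0.2558 0.256 ] [0.2587 0.2588 0.259 ]
```

View pics/t7.png

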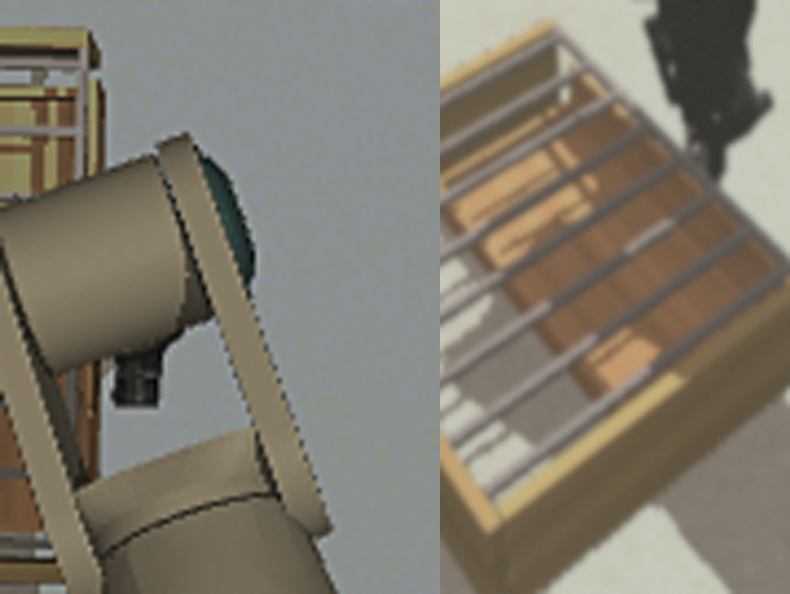

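Emit:
apply_moves(
  increments=[
    [[-1,0.2,0,0,0,0,0.01],[-1,0.4,0,0,0,0,0.018],[-1,0.55,0,0,0,0,0.018],[-1,0.55,0,0,0,0,0.018],[-1,0.55,0,0,0,0,0.018],[0,0.55,0,0,0,0,0.018],[0,0.55,0,0,0,0,0.018],[0,0.55,0,0,0,0,0.018],[0,0.55,0,-4,0,0,0.018],[0,0,0,-9,0,0,0.018],[0,-6,0,-12,0,0,0.018],[0,-12,0,-12,0,0,0.018]],
  ],
)

```text
clock: 40.38
eef_pos: [0.5693, 0.1097, 0.1644]
orientation: [0.002, 0.724, 0.689, 0.002]
contact_force: [0.9, -0.3, -1.1]
finger_gap: 0.502
grip_force: 0.0
```

```bash
python3 -c "
from h import *
print(tool()[0]); plan(420,60,200,88)"
```

```text
[0.56925034 0.10971446 0.16440711]
at [569.3 109.7 164.4] shift cm [ -5.7  -14.64  -3.65] turn [ 0.006 -0.001 -0.015] rows 2.6 t 40.38
```

Emit:
apply_moves(
  increments=[
    [[0,-3,-5,-2,0,0,0],[0,-5,-10,-3.6,0,0,0],[0,-5.7,-14.6,-3.6,0,0,0],[0,-5.7,-14.6,-3.6,0,0,0],[0,-5.7,-14.6,-3.6,0,0,0]],
  ],
)

```text
clock: 41.0
eef_pos: [0.42, 0.061, 0.1976]
orientation: [0.0, 0.725, 0.689, 0.0]
contact_force: [0.0, -0.2, 1.0]
finger_gap: 0.499
grip_force: 0.0
```

```bash
python3 tr.py
python3 - <<'E'
from h import *
im,d=grab_frame('top'); P=cloud('top',d);z=P[...,2]
cv2.imwrite('pics/t8.png',cv2.resize(im[160:310,200:480,::-1],None,fx=2.85,fy=2.85,interpolation=cv2.INTER_CUBIC))
for x0 in np.arange(.435,.72,.02):
    q=P[(abs(P[...,0]-x0)<.006)&(z>.04)&(z<.058)&(P[...,1]>.24)&(P[...,1]<.28)]; m=P[(abs(P[...,0]-x0)<.006)&(z>.062)&(z<.08)&(P[...,1]>.25)&(P[...,1]<.29)][:,1]
    print(x0.round(3),len(q),np.sort(q[:,1])[:3].round(4),np.sort(m)[:3].round(4))
E
```

```text
[0.4203 0.061  0.1975] [-0.9604417  -0.13505073  0.77655795] 41.05
0.79 [436, 197, 458, 219] lid [ 629.1 -271.5] r 26.7 z 0.054 cent [ 628.7 -272. ] n 29 dir c -84.9 dir line -84.3
0.63 [108, 256, 133, 277] lid [496.6 594.7] r 25.4 z 0.052 cent [488.6 600.2] n 33 dir c 145.0 dir line 140.5
0.41 [190, 186, 264, 284] lid [566.2 263.7] r 96.4 z 0.05 cent [557.2 249.5]
0.435 0 [] [0.2729 0.2733 0.2733]
0.455 5 [0.27   0.2703 0.2703] [0.2704 0.2706 0.2706]
0.475 9 [0.2682 0.2683 0.2683] [0.2699 0.27   0.2703]
0.495 10 [0.267  0.267  0.2676] [0.2694 0.2698 0.2699]
0.515 6 [0.267  0.2671 0.2672] [0.2673 0.2675 0.2678]
0.535 6 [0.2649 0.265  0.2659] [0.2663 0.2665 0.2666]
0.555 9 [0.2643 0.2644 0.2646] [0.2663 0.2667 0.2668]
0.575 36 [0.2403 0.2424 0.2425] [0.2658 0.2659 0.2661]
0.595 4 [0.2626 0.2629 0.2629] [0.263  0.2635 0.2637]
0.615 5 [0.2625 0.2625 0.2628] [0.2625 0.2627 0.2629]
0.635 5 [0.2602 0.2622 0.2623] [0.2621 0.2624 0.2627]
0.655 9 [0.2594 0.2596 0.26  ] [0.2619 0.2621 0.2624]
0.675 4 [0.2587 0.2588 0.2591] [0.2593 0.2594 0.2594]
0.695 4 [0.2584 0.2584 0.2586] [0.2586 0.2588 0.259 ]
0.715 0 [] [0.2582 0.2582 0.2592]
```

View pics/t8.png

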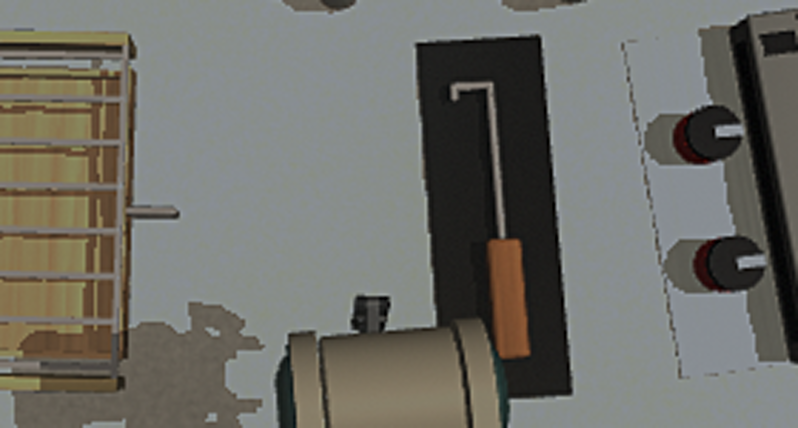

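The tray panel is level with the mouth to within about 1–2 mm and the loop sticks out. The hook lies on its mat and both jars stand on the ledge facing the window. One last check of jar B's angle.

Run:
```python
from h import *
for k in range(2):
  im,d=grab_frame('top'); P=cloud('top',d);z=P[...,2];rgb=im.astype(int)
  for nm,c in(('A',(629,-272)),('B',(509.5,-284))):
    k=(np.hypot(P[...,0]*1000-c[0],P[...,1]*1000-c[1])<33)&(z>.044)&(z<.064)
    w=k&(rgb.min(-1)>125); dk=k&(rgb.max(-1)<75)
    f=lambda m:np.array([atz('top',u,v,.054)[:2]*1000 for v,u in zip(*np.nonzero(m))],np.float32)
    a=f(w|dk); ce,r=cv2.minEnclosingCircle(a); s=f(w); l=cv2.fitLine(s,cv2.DIST_L2,0,.01,.01).ravel()[:2]; dv=s.mean(0)-ce; l*=np.sign(l@dv)
    re=np.array(ce)-[577,-329]; print(nm,np.round(ce,1),round(r,1),np.degrees(np.arctan2(dv[1],dv[0])).round(1),np.degrees(np.arctan2(l[1],l[0])).round(1),'dist to window',round(re@[-.1045,.9945],1),'along',round(re@[.9945,.1045],1),'z',np.median(z[k]).round(4))
```

```text
A [ 628.6 -273.5] 26.7 -82.2 -83.7 dist to window 49.9 along 57.1 z 0.0543
B [ 509.6 -284. ] 26.8 -83.6 -84.3 dist to window 51.8 along -62.3 z 0.0544
A [ 629.3 -273.4] 26.5 -85.1 -83.7 dist to window 49.8 along 57.8 z 0.0541
B [ 508.4 -283.8] 27.0 -79.0 -84.3 dist to window 52.2 along -63.5 z 0.0542
```

Both labels point to within a degree or so of -84° (squarely at the window). Handing in.

```bash
python3 -c "
from h import *
print(sign_off())"
```

```text
the job is handed in; nothing more can be done
None
```

The job is handed in: both jars present stand on the ledge with labels within about 1° of facing the reader, the emptied tray's front panel is within about 1–2 mm of the riser's front edge with the loop out, and the hook lies flat on its mat.

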